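# Set the slide stop to the green mark and push the peg blank up to it

## Robot

A 6-joint arm with a two-finger parallel gripper is mounted at the origin on the work surface. World frame = base frame: x ahead of the robot, y to its left, z up, the work surface at z = 0. Lengths are in m, angles in rad, forces in N, time in s.
With the tool pointing down it reaches from about 0.275 to 0.975 m from the base axis. Payload 8.4 kg.
Tool frame: the origin (TCP) lies between the finger pads; the fingertips stand 14 mm ahead of it and the grasp point (between the pads) lies 5 mm behind it; z points along the fingers, y is the direction in which the jaws open and shut (so a half turn about z gives the same grasp; the last joint's range is limited). The gripper opens to 92 mm and grips with 3 to 60 N. Pads are 20 mm wide; open, the fingers measure 128 mm over their backs; the gripper's body (75 mm by 189 mm) begins 69 mm behind the grasp point.
Start: joints at [-1.144, 0.353, 1.633, -0, 1.155, -0.002], TCP at [0.26, -0.568, 0.203] pointing down, gripper open.
Joint ranges: [-2.63, 2.63], [-0.92, 2.1], [0.06, 2.66], [-1.3, 4.44], [0, 2.69], [-3.02, 3.02]. Speed limits (rad/s): [2.22, 2.22, 2.79, 3.14, 3.14, 3.14].

## Interface

Orientations are given as a unit quaternion [x, y, z, w].
In Python, from cell import * gives the robot as it stands.
- The arm moves only by the tool play_rows, never from a script. Its arguments are lists of equal length, an entry for each row: "xyz": the shift along the tool's x, y, z in cm, a list of three; "rotation": the turn, a rotation vector about the tool's x, y, z in degrees, a list of three. A call has 1 to 5 rows; each row is the pose to reach, as a shift and turn from the pose commanded when the call began, along the tool's axes at that moment; what a row does not reach only later rows make up. A row lasts 1/10 s, in which the tool goes at most 50 mm and 8.59 degrees, less where a joint would pass 70% of its speed; a pose out of reach is approached as far as the arm can. A call with a gripper value outside its range is refused whole. "gripper" is the closure in counts, from 0 (fully open) to 255 (shut), set as the call begins (left out, the last holds). The fingers move at their own pace and stop on an object; the grip force is fixed at half the most. Time passes only in rows, so rows that repeat a pose let the fingers close. It gives the time, the measured TCP pose, the force and the opening at its end, in the units of the state.
- get_obs(): the state, without advancing time (a new reading comes with each control period).
- read_camera(name): name is "scene" or "top" or "wrist"; returns a dict with "img" (384x512x3 uint8, red, green, blue), "K" (3x3 intrinsics, pixels), "distortion" ([k1, k2, p1, p2, k3] as OpenCV has them; the pictures are not rectified), "cam_to_world" (4x4, takes a point from camera to world coordinates). Camera axes: x right, y down, z forward; pixel columns grow to the right and rows downward; lengths in m; the calibration is good to about 2 mm. A picture is of the moment at which its call begins. There is no depth.
- sign_off(): hands the job in, once; it reports no verdict.
The state is a dict: "t": time; "joints": joint angles; "joint_velocities": joint speeds; "tau": joint torques, N m; "ee_pos": TCP position; "tool_rot": TCP orientation; "contact_force": force on the tool from outside, world axes, zero at the start; "torque": the same for the moment, N m; "opening": finger opening in m.
Only numpy, scipy, OpenCV 4.12 (cv2) and the standard library are available. Lean on these libraries where they do the work, as an engineer would, in place of code of your own. Each camera call takes 0.05 s, during which the arm holds its last target.

## Task

Push the wooden stop block along its brass slide until its white pointer stands over the green mark, between the mark's two edges. Then push the walnut peg blank, without lifting it, along the slide's channel until its end rests against the stop block, with the pointer still over the green mark. Leave the other things on the bench where they are.

Things in the scene. Friction and masses are not known exactly. Their poses are not given: they have to be found in the camera images.
- slide: Brass slide fixed to the bench. Origin: underside, on the channel's centre line. y runs along the channel (from the peg blank towards the stop block and on), z up. Base plate 8 mm thick, 420 mm long (y -210 to 210), x -40 to 80. The channel is 30 mm wide between two strips 12 mm wide whose tops are 15 mm above the bench; its floor is 8 mm above the bench and both its ends are open.
- stop (a joint): Position of the stop block along the slide, m: 0 in mid travel, grows along the slide's +y (away from the peg blank), limits -0.10 and 0.10. Friction holds it: it takes about 9 N to push and stays where it is left.
- stop_pointer (a point): Middle of the white pointer, a bar 3 mm wide (along the slide's y) and 3 mm high that sticks out 22 mm from the +x side of the light-wood stop block, over the marks, 20 mm above the bench. It lies at the middle of the block's length; a white line of the same width crosses the block's top in line with it. Axes as the slide's.
- stop_near_face (a point): Point on the stop block's end face that looks to the peg blank (slide's -y), on the channel's centre line, 22 mm above the bench. Axes as the slide's. The block is 40 mm long along the slide, 56 mm wide across it (centred on the channel), and its top is 56 mm above the bench; above the strips its two end faces are flat and upright.
- stop_far_face (a point): Point on the opposite end face (slide's +y), on the channel's centre line, 22 mm above the bench. Axes as the slide's.
- green_mark: Green mark plate fixed on the slide's plate beside the channel, 15 mm along the slide (its y), 40 mm across (x), 3 mm thick, top 11 mm above the bench. Origin: centre of its underside; axes as the slide's. It may lie on either side of the stop block.
- red_mark: Red mark plate of the same make and size, for another peg length; not used now. Origin: centre of its underside.
- peg: Walnut peg blank, dark wood, 100 mm long (y), lying loose in the channel between its open -y end and the stop block, 26 mm wide and 28 mm high (top 36 mm above the bench, so 21 mm of it stands above the strips), square ends and a turned waist, about 50 g. Origin: underside, in the middle of its length. y runs along it towards the end that meets the stop block.
- peg_toe (a point): Middle of the peg blank's end face that looks to the stop block (14 mm above its underside).
- peg_tail (a point): Middle of the peg blank's other end face, looking away from the stop block (14 mm above its underside).
- wax_jar: White enamel wax jar with lid, 68 mm across, 58 mm high, standing. Origin: centre of its underside.
- gauge_case: Chrome feeler gauge case lying flat, 24 x 95 x 14 mm (its y is the length). Origin: centre of its underside.
- mallet: Boxwood mallet lying on its side, 48 mm high, head 85 mm wide, about 220 mm long along its y, head at +y. Origin: on the bench under its handle, 75 mm from the head's middle.
- cork_block: Cork sanding block 60 x 85 x 26 mm. Origin: centre of its underside.
- finished_peg: Finished small dark peg lying on the bench, 26 x 109 x 14 mm, length along its y. Origin: on the bench under its middle.
Not all that is in view belongs to the job. What is shaped like the peg but orange, red or turquoise is not meant.

How it is judged:
By the outcome, as a careful person would: the job done as asked, in the order asked, and still so for the second after the job is handed in, with the robot touching nothing.
It also fails if it takes over 56 s, if anything falls off the work surface, if the arm or the gripper's body presses on something with over 40 N, if the wrist force passes 120 N, or if a joint passes its speed limit or range.

## Working session

There is one attempt and no reset: what is moved stays moved. The work goes in short steps, Python scripts to look and compute and a tool call to move; the robot and the scene stay as the last step left them, time stands still between calls to the robot, and variables do not carry over. Pictures are saved under pics/ and viewed, and the job is handed in when it is done.

Besides the shell and the picture viewer there is one more tool, called by a JSON object that holds its "method" and its "body", one argument or row to a line. play_rows: Moves the arm, as the interface text tells. Its arguments: {"type":"object","properties":{"xyz":{"type":"array","items":{"type":"array","items":{"type":"number"}}},"rotation":{"type":"array","items":{"type":"array","items":{"type":"number"}}},"gripper":{"type":"number"}},"required":["xyz","rotation"]}

```bash
ls; mkdir -p pics; python3 - <<'E'
from cell import *
import cv2
o=get_obs();print(o)
for n in ("scene","top","wrist"):
    d=read_camera(n);cv2.imwrite(f"pics/{n}0.png",d["img"][:,:,::-1])
    print(n,d["K"],d["distortion"],d["cam_to_world"])
E
```

```text
pics
{'t': 0.0, 'joints': array([-1.14438981e+00,  3.53613082e-01,  1.63412081e+00, -1.75513711e-05,
        1.15517318e+00, -2.39031327e-03]), 'joint_velocities': array([ 2.35149717e-03, -3.48495049e-04,  4.23603098e-04, -2.39707482e-03,
       -1.12535447e-03, -8.14640619e-05]), 'tau': array([ 2.08646918e-03, -5.93850410e+01, -3.34208965e+01,  6.99954294e-02,
        2.35799351e-02, -7.97648795e-05]), 'ee_pos': array([ 0.25965652, -0.5679673 ,  0.20269129]), 'tool_rot': array([ 9.77103598e-01,  2.12763079e-01, -1.46138147e-04, -6.40802707e-04]), 'contact_force': array([ 0.77408467, -0.41282285,  0.68169869]), 'torque': array([ 0.0230942 , -0.00255585, -0.03962664]), 'opening': 0.0918768675327896}
scene [[422.21221243   0.         261.82833546]
 [  0.         422.21221243 191.19401505]
 [  0.           0.           1.        ]] [-0.04867206  0.          0.          0.          0.        ] [[ 0.56649599  0.68900609 -0.45205408  0.99813636]
 [ 0.82406205 -0.47498598  0.30872327 -0.39698389]
 [-0.00200713 -0.54741111 -0.83686143  0.95308447]
 [ 0.          0.          0.          1.   
[... 164 characters left out ...]
         0.         0.        ] [[ 1.41424828e-02 -9.93005443e-01  1.17218515e-01  4.31194984e-01]
 [-9.99899987e-01 -1.40548980e-02  1.57379652e-03 -7.67420983e-02]
 [ 8.47057613e-05 -1.17229049e-01 -9.93104900e-01  9.17887523e-01]
 [ 0.00000000e+00  0.00000000e+00  0.00000000e+00  1.00000000e+00]]
wrist [[329.72422474   0.         254.59901889]
 [  0.         329.72422474 192.83244251]
 [  0.           0.           1.        ]] [-0.09097214  0.          0.          0.          0.        ] [[ 0.41543639 -0.88061028 -0.22789939  0.32340792]
 [-0.90962125 -0.40255395 -0.10266207 -0.53883558]
 [-0.00133652  0.24995169 -0.96825739  0.38286993]
 [ 0.          0.          0.          1.        ]]
```

View pics/scene0.png

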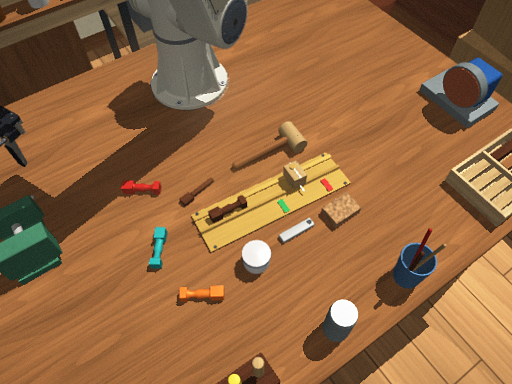

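View pics/top0.png

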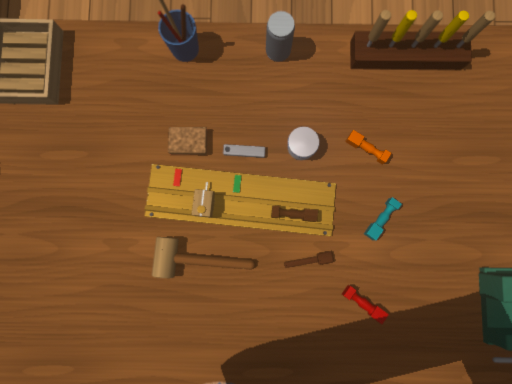

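View pics/wrist0.png

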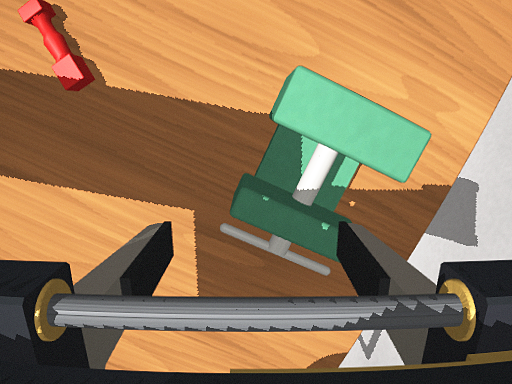

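Top view: the stop block is at about (203,201), the green mark at (238,184), the red mark at (178,177) and the walnut blank in the channel at (295,213). Other things shaped like the peg are the finished dark peg (310,260), orange (370,147), turquoise (384,218) and red (365,303). The one in the channel matches the description. The close crop below is to check that choice.

```bash
python3 - <<'E'
import cv2
i=cv2.imread("pics/top0.png")[150:245,135:345]
cv2.imwrite("pics/crop.png",cv2.resize(i,None,fx=3.8,fy=3.8,interpolation=cv2.INTER_CUBIC))
i=cv2.imread("pics/scene0.png")[145:255,180:360]
cv2.imwrite("pics/crop2.png",cv2.resize(i,None,fx=4.4,fy=4.4,interpolation=cv2.INTER_CUBIC))
E
```

```text
(no output)
```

View pics/crop.png

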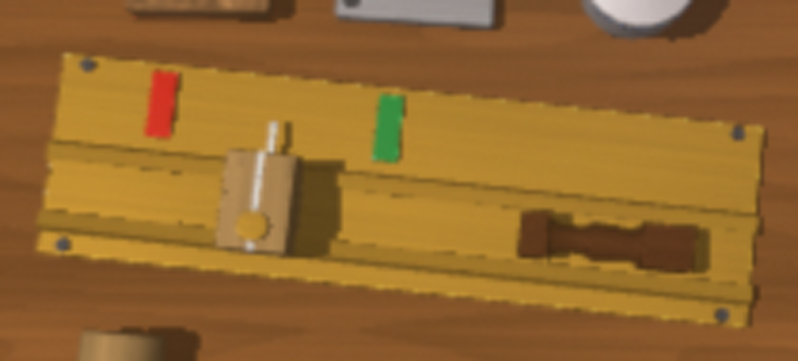

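View pics/crop2.png

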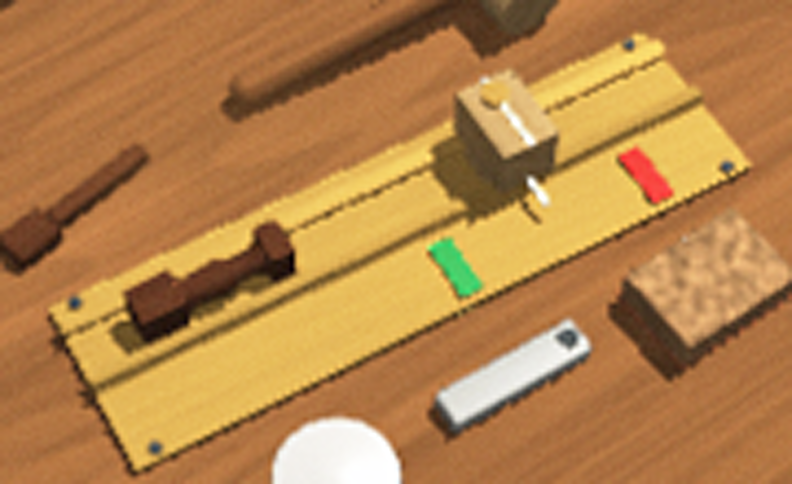

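The crop confirms the choice: the dark blank lies in the channel, with its toe at crop (520,235) and its tail at (705,250). The pointer (270,135) is on the +y side of green (388,128), so the stop must go towards the peg. Next I fit the slide pose and measure.

```bash
cat > h.py <<'E'
import numpy as np,cv2
from scipy.optimize import least_squares
def ray(d,uv,z):
    p=cv2.undistortPoints(np.array(uv,float).reshape(-1,1,2),d["K"],d["distortion"]).reshape(-1,2)
    T=d["cam_to_world"];r=np.c_[p,np.ones(len(p))]@T[:3,:3].T
    return T[:3,3]+r*((z-T[2,3])/r[:,2])[:,None]
def proj(d,P):
    W=np.linalg.inv(d["cam_to_world"]);r,_=cv2.Rodrigues(W[:3,:3])
    return cv2.projectPoints(np.array(P,float).reshape(-1,1,3),r,W[:3,3],d["K"],d["distortion"])[0].reshape(-1,2)
def s2w(s,P):
    P=np.array(P,float).reshape(-1,3);c,n=np.cos(s[2]),np.sin(s[2])
    return np.c_[s[0]+c*P[:,0]-n*P[:,1],s[1]+n*P[:,0]+c*P[:,1],P[:,2]]
def w2s(s,P):
    P=np.array(P,float).reshape(-1,3);c,n=np.cos(s[2]),np.sin(s[2]);x=P[:,0]-s[0];y=P[:,1]-s[1]
    return np.c_[c*x+n*y,-n*x+c*y,P[:,2]]
def blob(img,lo,hi,box):
    h=cv2.cvtColor(img,cv2.COLOR_RGB2HSV);m=cv2.inRange(h,np.array(lo),np.array(hi))
    k=np.zeros_like(m);x0,y0,x1,y1=box;k[y0:y1,x0:x1]=1;m=m*k
    v,u=np.nonzero(m);return np.array([[u.mean(),v.mean()]]),len(u)
E
python3 - <<'E'
from cell import *
from h import *
C=np.array([[.08,.21,.008],[.08,-.21,.008],[-.04,.21,.008],[-.04,-.21,.008]])
def fit(d,uv):
    f=lambda s:(proj(d,s2w(s,C))-uv).ravel()
    r=least_squares(f,[.42,.06,0]);return r.x,f(r.x)
dt=read_camera("top");ds=read_camera("scene")
ut=np.array([[62,53],[764,126],[37,250],[748,326]])/3.8+[135,150]-.4
us=np.array([[750,163],[135,472],[640,35],[50,312]])/4.4+[180,145]-.4
st,rt=fit(dt,ut);ss,rs=fit(ds,us)
print(st,rt.round(1));print(ss,rs.round(1))
f=lambda s:np.r_[(proj(dt,s2w(s,C))-ut).ravel(),(proj(ds,s2w(s,C))-us).ravel()]
s=least_squares(f,st).x;print("both",s)
for n,d,s_ in(("top",dt,st),("scene",ds,ss)):
    gb=blob(d["img"],(50,100,40),(80,255,255),(200,140,300,220) if n=="top" else (260,190,310,225))
    print(n,"green",gb, w2s(s_,ray(d,gb[0],.011)))
    if n=="top": pts=[(274,130),(620,222)];off=(np.array(pts)/3.8+[135,150]-.4)
t=lambda x,y,z:w2s(st,ray(dt,[(x/3.8+134.6,y/3.8+149.6)],z)).round(4)
q=lambda x,y,z:w2s(ss,ray(ds,[(x/4.4+179.6,y/4.4+144.6)],z)).round(4)
print("ptr",t(273,125,.0215),q(538,190,.0215)); print("block line",t(258,185,.056),q(518,125,.056))
print("toe top",t(521,232,.036),"tail top",t(706,250,.036)); print(q(270,232,.036),q(150,300,.036))
np.savetxt("slide.txt",s)
print("yaw deg",np.degrees(s[2]))
E
```

```text
[ 0.50354147 -0.03551972 -0.09079646] [ 0.6 -0.2 -0.1 -0.3 -0.1  0.4 -0.3  0.1]
[ 0.5018026  -0.0364827  -0.08562775] [ 0.1  0.5  0.4  0.3  0.1 -0.6 -0.6 -0.3]
both [ 0.50287615 -0.03597971 -0.08890286]
top green (array([[236.81443299, 183.27835052]]), 97) [[0.05437978 0.01177251 0.011     ]]
scene green (array([[283.05555556, 205.13888889]]), 72) [[0.05384043 0.01266773 0.011     ]]
ptr [[0.0476 0.0786 0.0215]] [[0.0377 0.0802 0.0215]]
block line [[0.0085 0.0781 0.056 ]] [[0.0108 0.0802 0.056 ]]
toe top [[-0.0008 -0.072   0.036 ]] tail top [[ 0.     -0.1782  0.036 ]]
[[-0.0073 -0.078   0.036 ]] [[-0.0007 -0.1592  0.036 ]]
yaw deg -5.093758692931233
```

```bash
cat >> h.py <<'E'
from scipy.spatial.transform import Rotation as R
def go(o,P,s=None):
    """shift (cm, tool axes) & rotvec (deg) to put TCP at slide coords P, tool x along slide +y, z down"""
    s=np.loadtxt("slide.txt") if s is None else s
    w=s2w(s,P)[0];A=R.from_quat(o["tool_rot"])
    Y=np.array([-np.sin(s[2]),np.cos(s[2]),0]);X=np.array([np.cos(s[2]),np.sin(s[2]),0])
    B=R.from_matrix(np.c_[Y,X,[0,0,-1]])
    print("t",o["t"],"slide pos",w2s(s,o["ee_pos"])[0].round(4),"F",o["contact_force"].round(1))
    print("shift cm",(A.inv().apply(w-o["ee_pos"])*100).round(2),"rot",np.degrees((A.inv()*B).as_rotvec()).round(2),"world",w)
E
python3 - <<'E'
from cell import *
from h import *
go(get_obs(),[0,.130,.20])
E
```

```text
t 0.25 slide pos [-0.1949 -0.5517  0.203 ] F [-0.2  0.8 -0.4]
shift cm [ 50.67 -49.59   0.34] rot [-3.000e-02 -2.000e-02 -6.034e+01] world [0.51441831 0.09350689 0.2       ]
```

{"method": "play_rows", "body": {
  "xyz": [
    [3.5,-3.4,0],
    [7,-6.8,0],
    [10.5,-10.2,0],
    [14,-13.6,0],
    [17.5,-17,0]
  ],
  "rotation": [
    [0,0,-5],
    [0,0,-10],
    [0,0,-15],
    [0,0,-20],
    [0,0,-25]
  ],
  "gripper": 255
}}

```text
t: 0.75
ee_pos: [0.3486, -0.3393, 0.2034]
tool_rot: [0.907, 0.421, 0.0, 0.0]
contact_force: [1.4, -0.2, 0.5]
opening: 0.0541
```

```bash
python3 - <<'E'
from cell import *
from h import *
go(get_obs(),[0,.130,.20])
E
```

```text
t 0.75 slide pos [-0.1267 -0.3158  0.2034] F [ 1.4 -0.2  0.5]
shift cm [ 43.74 -15.31   0.34] rot [ 2.000e-02 -0.000e+00 -3.516e+01] world [0.51441831 0.09350689 0.2       ]
```

{"method": "play_rows", "body": {
  "xyz": [
    [4.6,-1.6,0],
    [9.2,-3.2,0],
    [13.8,-4.8,0],
    [18.4,-6.4,0],
    [23,-8,0]
  ],
  "rotation": [
    [0,0,-5],
    [0,0,-10],
    [0,0,-15],
    [0,0,-20],
    [0,0,-25]
  ]
}}

```text
t: 1.25
ee_pos: [0.437, -0.1122, 0.2037]
tool_rot: [0.795, 0.607, 0.0, 0.0]
contact_force: [0.3, 0.4, -0.6]
opening: 0.0139
```

```bash
python3 - <<'E'
from cell import *
from h import *
go(get_obs(),[0,.130,.20])
E
```

```text
t 1.25 slide pos [-0.0588 -0.0818  0.2037] F [ 0.3  0.4 -0.6]
shift cm [21.88  2.06  0.37] rot [ 5.000e-02  1.000e-02 -1.014e+01] world [0.51441831 0.09350689 0.2       ]
```

{"method": "play_rows", "body": {
  "xyz": [
    [4.6,0.4,0],
    [9.2,0.9,0],
    [13.8,1.3,0.1],
    [18.4,1.7,0.2],
    [21.9,2.05,0.3]
  ],
  "rotation": [
    [0,0,-3],
    [0,0,-5],
    [0,0,-8],
    [0,0,-10.1],
    [0,0,-10.1]
  ]
}}

```text
t: 1.75
ee_pos: [0.5152, 0.0942, 0.2004]
tool_rot: [0.738, 0.674, 0.0, 0.0]
contact_force: [0.6, -0.0, 0.5]
opening: 0.0003
```

```bash
python3 - <<'E'
from cell import *
from h import *
go(get_obs(),[0,.130,.038])
for n in("top","wrist","scene"):
    d=read_camera(n);cv2.imwrite(f"pics/{n}1.png",d["img"][:,:,::-1])
i=cv2.imread("pics/top1.png")[150:245,135:345]
cv2.imwrite("pics/crop1.png",cv2.resize(i,None,fx=3.8,fy=3.8,interpolation=cv2.INTER_CUBIC))
E
```

```text
t 1.75 slide pos [0.0007 0.1307 0.2004] F [ 0.6 -0.   0.5]
shift cm [-0.08 -0.08 16.24] rot [ 0.03 -0.02 -0.1 ] world [0.51441831 0.09350689 0.038     ]
```

View pics/wrist1.png

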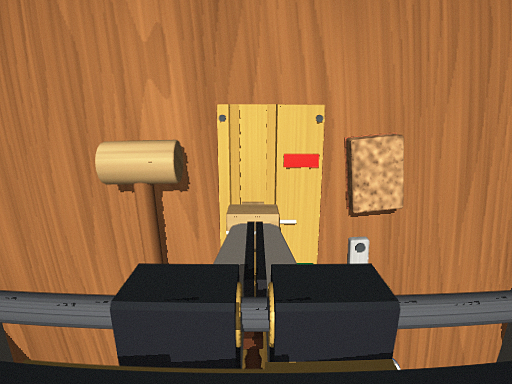

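View pics/top1.png

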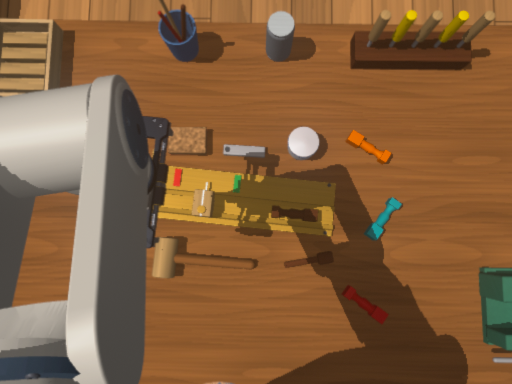

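The wrist view shows the fingers above the +y side, the far edge of the block at about (253,206), the pointer at (288,222) and the red mark at (301,161). Before descending I check that the fingers clear the block.

```bash
python3 - <<'E'
from cell import *
from h import *
s=np.loadtxt("slide.txt")
d=read_camera("wrist")
f=lambda u,v,z:w2s(s,ray(d,[(u,v)],z)).round(4)
print("far edge",f(253,206,.056),"pointer",f(290,222,.0215),"red",f(301,161,.011))
print("plate corners",f(217,104,.008),f(325,105,.008))
E
```

```text
far edge [[-0.0014  0.1023  0.056 ]] pointer [[0.041  0.0726 0.0215]] red [[0.0528 0.1418 0.011 ]]
plate corners [[-0.0409  0.2047  0.008 ]] [[0.0779 0.2037 0.008 ]]
```

{"method": "play_rows", "body": {
  "xyz": [
    [0.4,-0.1,4],
    [0.4,-0.1,8],
    [0.4,-0.1,12],
    [0.4,-0.1,15],
    [0.4,-0.1,16.2]
  ],
  "rotation": [
    [0,0,0],
    [0,0,0],
    [0,0,0],
    [0,0,0],
    [0,0,0]
  ]
}}

```text
t: 2.45
ee_pos: [0.5117, 0.0938, 0.036]
tool_rot: [0.74, 0.673, -0.002, -0.001]
contact_force: [-0.3, 0.3, 1.0]
opening: 0.0003
```

```bash
python3 - <<'E'
from cell import *
from h import *
go(get_obs(),[0,.130,.038])
for n in("top","wrist","scene"):
    d=read_camera(n);cv2.imwrite(f"pics/{n}2.png",d["img"][:,:,::-1])
i=cv2.imread("pics/scene2.png")[125:255,180:380]
cv2.imwrite("pics/crop2b.png",cv2.resize(i,None,fx=4,fy=4,interpolation=cv2.INTER_CUBIC))
E
```

```text
t 2.45 slide pos [-0.0028  0.13    0.036 ] F [-0.3  0.3  1. ]
shift cm [-0.    0.28 -0.2 ] rot [-0.24  0.08 -0.32] world [0.51441831 0.09350689 0.038     ]
```

View pics/crop2b.png

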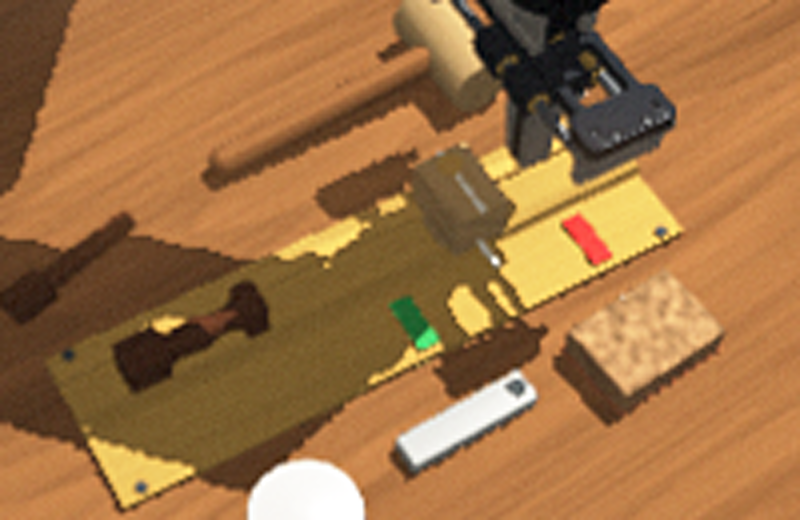

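View pics/wrist2.png

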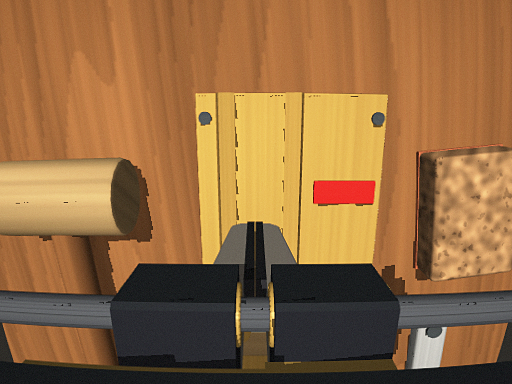

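View pics/top2.png

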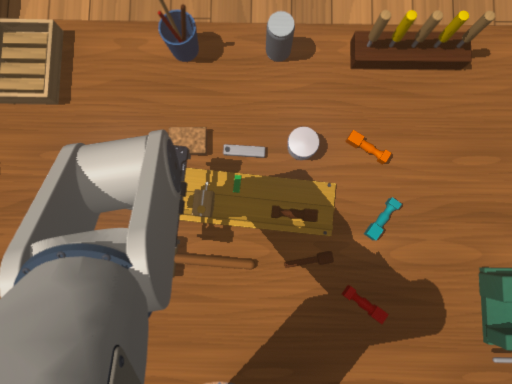

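The fingers hang at strip height behind the block's far face, with a clear gap. Now I push towards -y, stopping short of the target.

{"method": "play_rows", "body": {
  "xyz": [
    [-1.2,0.25,-0.1],
    [-2.4,0.25,-0.1],
    [-3.4,0.25,-0.1],
    [-4.2,0.25,-0.1],
    [-5,0.25,-0.1]
  ],
  "rotation": [
    [0,0,-0.3],
    [0,0,-0.3],
    [0,0,-0.3],
    [0,0,-0.3],
    [0,0,-0.3]
  ]
}}

```text
t: 3.1
ee_pos: [0.5136, 0.0458, 0.0411]
tool_rot: [0.738, 0.675, 0.002, 0.001]
contact_force: [1.1, 9.6, 3.8]
opening: 0.0005
```

{"method": "play_rows", "body": {
  "xyz": [
    [-0.8,0,0],
    [-1.5,0,0],
    [-2.1,0,0],
    [-2.5,0,0],
    [-2.5,0,0]
  ],
  "rotation": [
    [0,0,0],
    [0,0,0],
    [0,0,0],
    [0,0,0],
    [0,0,0]
  ]
}}

```text
t: 3.6
ee_pos: [0.5113, 0.0205, 0.0411]
tool_rot: [0.738, 0.675, 0.002, 0.001]
contact_force: [1.6, 5.7, 2.6]
opening: 0.0006
```

```bash
python3 - <<'E'
from cell import *
from h import *
go(get_obs(),[0,.042,.038])
for n in("top","scene"):
    d=read_camera(n);cv2.imwrite(f"pics/{n}3.png",d["img"][:,:,::-1])
i=cv2.imread("pics/scene3.png")[145:245,220:360]
cv2.imwrite("pics/crop3.png",cv2.resize(i,None,fx=5.5,fy=5.5,interpolation=cv2.INTER_CUBIC))
i=cv2.imread("pics/top3.png")[150:245,170:310]
cv2.imwrite("pics/crop3t.png",cv2.resize(i,None,fx=5.5,fy=5.5,interpolation=cv2.INTER_CUBIC))
E
```

```text
t 3.6 slide pos [0.0033 0.057  0.0411] F [1.6 5.7 2.6]
shift cm [-1.5  -0.33  0.3 ] rot [ 0.21 -0.1  -0.02] world [0.50660516 0.00585442 0.038     ]
```

View pics/crop3.png

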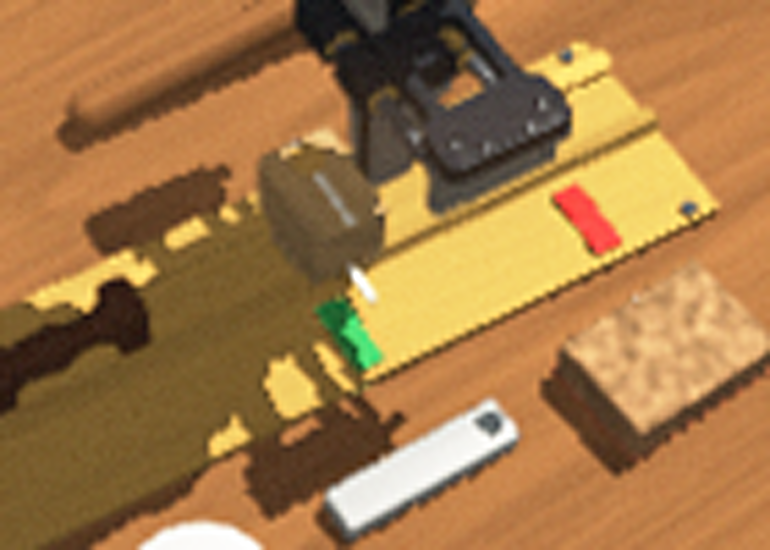

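View pics/crop3t.png

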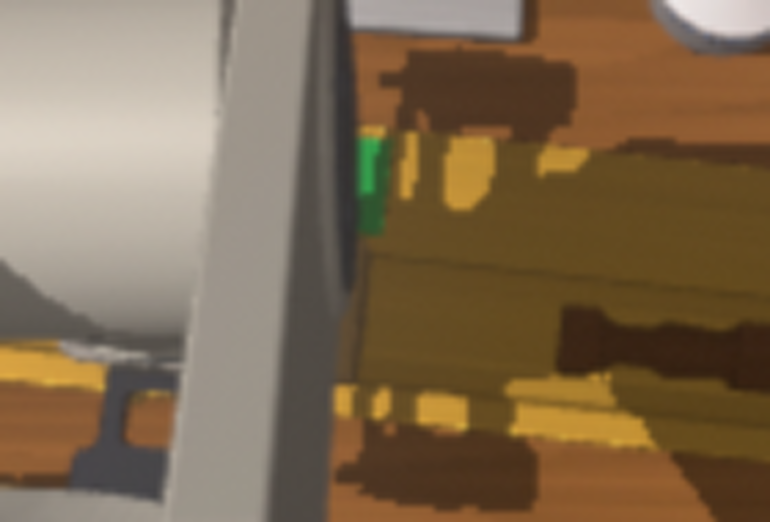

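```bash
python3 - <<'E'
from cell import *
from h import *
s=np.loadtxt("slide.txt")
d=read_camera("scene");t=read_camera("top")
f=lambda u,v,z:w2s(s,ray(d,[(u/5.5+219.6,v/5.5+144.6)],z)).round(4)
g=lambda u,v,z:w2s(s,ray(t,[(u/5.5+169.6,v/5.5+149.6)],z)).round(4)
print("ptr",f(364,283,.0215),"line",f(334,200,.056),"green",f(350,335,.011))
for c in ((334,300),(318,312),(382,357),(362,368)): print(f(*c,.011))
print("green from first top", "0.0118 / 0.0127; near face top edge",g(368,256,.056),g(357,380,.056))
E
```

```text
ptr [[0.0377 0.0291 0.0215]] line [[0.0093 0.028  0.056 ]] green [[0.054  0.0121 0.011 ]]
[[0.0334 0.0155 0.011 ]]
[[0.0354 0.0054 0.011 ]]
[[0.0718 0.019  0.011 ]]
[[0.0723 0.0076 0.011 ]]
green from first top 0.0118 / 0.0127; near face top edge [[0.0213 0.0069 0.056 ]] [[-0.027   0.0059  0.056 ]]
```

{"method": "play_rows", "body": {
  "xyz": [
    [-0.6,0,0],
    [-1.1,0,0],
    [-1.5,0,0],
    [-1.5,0,0]
  ],
  "rotation": [
    [0,0,0],
    [0,0,0],
    [0,0,0],
    [0,0,0]
  ]
}}

```text
t: 4.2
ee_pos: [0.5099, 0.0056, 0.041]
tool_rot: [0.738, 0.675, 0.002, 0.001]
contact_force: [0.8, 6.4, 3.7]
opening: 0.0005
```

{"method": "play_rows", "body": {
  "xyz": [
    [1,0,0],
    [2.5,0,-1],
    [3,0,-4],
    [3,0,-8],
    [3,0,-12]
  ],
  "rotation": [
    [0,0,0],
    [0,0,0],
    [0,0,0],
    [0,0,0],
    [0,0,0]
  ]
}}

```text
t: 4.7
ee_pos: [0.5105, 0.0365, 0.1614]
tool_rot: [0.737, 0.676, -0.0, -0.0]
contact_force: [0.1, -0.0, -0.2]
opening: 0.0006
```

```bash
python3 - <<'E'
from cell import *
from h import *
go(get_obs(),[0,-.21,.15])
for n in("top","scene"):
    d=read_camera(n);cv2.imwrite(f"pics/{n}4.png",d["img"][:,:,::-1])
i=cv2.imread("pics/scene4.png")[145:245,220:360]
cv2.imwrite("pics/crop4.png",cv2.resize(i,None,fx=5.5,fy=5.5,interpolation=cv2.INTER_CUBIC))
i=cv2.imread("pics/top4.png")[150:245,170:310]
cv2.imwrite("pics/crop4t.png",cv2.resize(i,None,fx=5.5,fy=5.5,interpolation=cv2.INTER_CUBIC))
E
```

```text
t 4.7 slide pos [0.0011 0.0728 0.1614] F [ 0.1 -0.  -0.2]
shift cm [-28.28  -0.17   1.15] rot [-0.03  0.01  0.11] world [ 0.48423114 -0.24515037  0.15      ]
```

View pics/crop4.png

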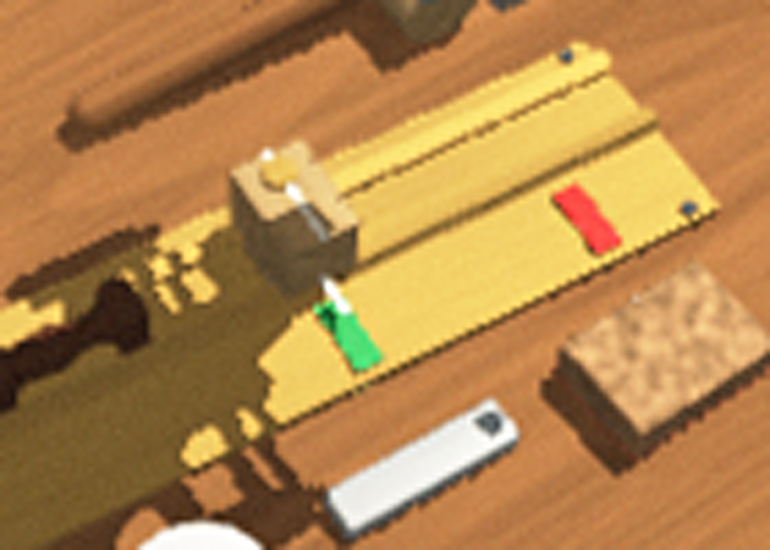

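View pics/crop4t.png

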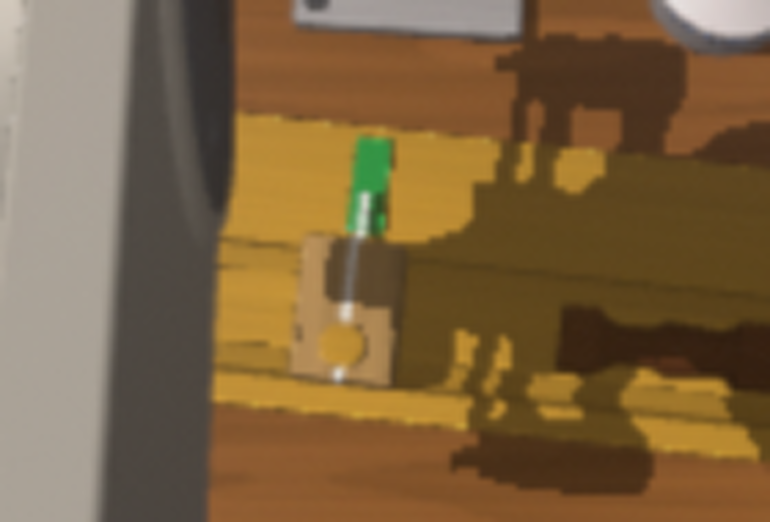

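The pointer now stands over green in both views: scene crop (337,296), top crop (364,213). Checking it numerically.

```bash
python3 - <<'E'
from cell import *
from h import *
s=np.loadtxt("slide.txt")
d=read_camera("scene");t=read_camera("top")
f=lambda u,v,z:w2s(s,ray(d,[(u/5.5+219.6,v/5.5+144.6)],z)).round(4)
g=lambda u,v,z:w2s(s,ray(t,[(u/5.5+169.6,v/5.5+149.6)],z)).round(4)
print("scene ptr",f(337,296,.0215),"green tip", f(360,366,.011), f(382,356,.011))
print("top ptr",g(364,213,.0215),"green L/R",g(351,215,.011),g(387,215,.011),g(375,180,.011), "line",g(350,280,.056))
go(get_obs(),[0,-.215,.15])
E
```

```text
scene ptr [[0.0377 0.0142 0.0215]] green tip [[0.0709 0.0074 0.011 ]] [[0.0713 0.0192 0.011 ]]
top ptr [[0.0421 0.0126 0.0215]] green L/R [[0.042  0.0185 0.011 ]] [[0.0435 0.0038 0.011 ]] [[0.0574 0.0103 0.011 ]] line [[0.0113 0.0128 0.056 ]]
t 4.9 slide pos [0.0022 0.0727 0.1609] F [-0.8 -0.9  0.3]
shift cm [-28.77  -0.27   1.08] rot [ 0.16 -0.02  0.09] world [ 0.48378721 -0.25013062  0.15      ]
```

{"method": "play_rows", "body": {
  "xyz": [
    [-4.6,0,0],
    [-9.2,0,0],
    [-13.8,0,0],
    [-18.4,-0.1,0],
    [-23,-0.2,0]
  ],
  "rotation": [
    [0,0,0],
    [0,0,0],
    [0,0,0],
    [0,0,0],
    [0,0,0]
  ]
}}

```text
t: 5.4
ee_pos: [0.4874, -0.1943, 0.1581]
tool_rot: [0.737, 0.676, -0.001, -0.001]
contact_force: [0.4, 0.6, 0.1]
opening: 0.0005
```

{"method": "play_rows", "body": {
  "xyz": [
    [-4,-0.1,0],
    [-5.9,-0.1,0],
    [-5.9,-0.1,0]
  ],
  "rotation": [
    [0,0,0],
    [0,0,0],
    [0,0,0]
  ]
}}

```text
t: 5.7
ee_pos: [0.4815, -0.2536, 0.158]
tool_rot: [0.738, 0.674, -0.001, -0.001]
contact_force: [-0.1, -0.5, 0.5]
opening: 0.0004
```

```bash
python3 - <<'E'
from cell import *
from h import *
go(get_obs(),[0,-.215,.036])
for n in("top","wrist","scene"):
    d=read_camera(n);cv2.imwrite(f"pics/{n}5.png",d["img"][:,:,::-1])
i=cv2.imread("pics/top5.png")[150:245,170:350]
cv2.imwrite("pics/crop5t.png",cv2.resize(i,None,fx=4.4,fy=4.4,interpolation=cv2.INTER_CUBIC))
E
```

```text
t 5.7 slide pos [-0.002  -0.2187  0.158 ] F [-0.1 -0.5  0.5]
shift cm [ 0.36  0.23 12.2 ] rot [-0.13 -0.03 -0.1 ] world [ 0.48378721 -0.25013062  0.036     ]
```

View pics/crop5t.png

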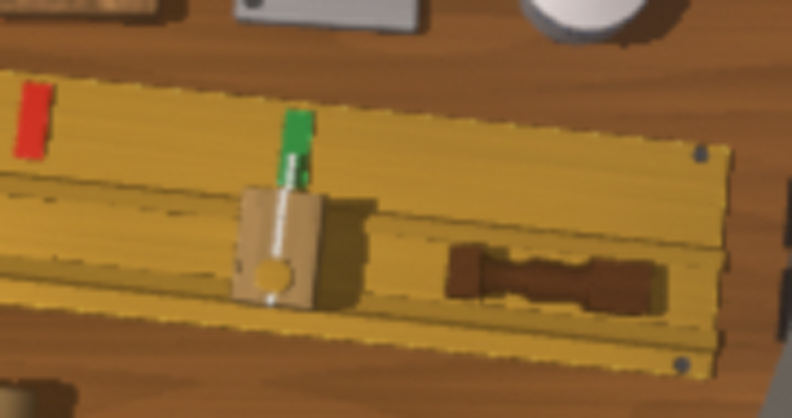

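View pics/wrist5.png

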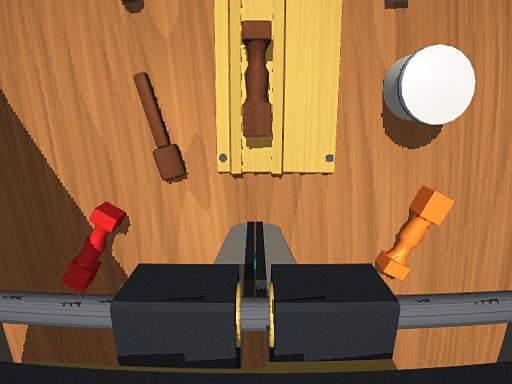

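Clear view: the pointer (291,170) is inside green (282–312). The blank runs from its toe at (449,270) to its tail at about (655,290), and the fingers are beyond its tail. Lowering.

{"method": "play_rows", "body": {
  "xyz": [
    [0.2,0.2,4],
    [0.2,0.2,8],
    [0.2,0.2,11],
    [0.2,0.2,12.2],
    [0.2,0.2,12.2]
  ],
  "rotation": [
    [0,0,0],
    [0,0,0],
    [0,0,0],
    [0,0,0],
    [0,0,0]
  ]
}}

```text
t: 6.35
ee_pos: [0.4839, -0.2485, 0.036]
tool_rot: [0.737, 0.676, -0.001, -0.002]
contact_force: [-0.2, -0.2, -0.5]
opening: 0.0004
```

```bash
python3 - <<'E'
from cell import *
from h import *
s=np.loadtxt("slide.txt")
o=get_obs();go(o,[0,-.213,.036])
t=cv2.imread("pics/top5.png")
d=read_camera("top")
g=lambda u,v,z:w2s(s,ray(d,[(u/4.4+169.6,v/4.4+149.6)],z)).round(4)
print("toe",g(449,270,.036),"tail",g(653,290,.036),"stop near top",g(322,250,.056),"ptr",g(291,172,.0215),"green",g(299,135,.011),g(282,172,.011),g(311,172,.011))
d=read_camera("wrist");cv2.imwrite("pics/wrist6.png",d["img"][:,:,::-1])
E
```

```text
t 6.35 slide pos [-1.000e-04 -2.134e-01  3.600e-02] F [-0.2 -0.2 -0.5]
shift cm [ 0.04  0.01 -0.  ] rot [-0.19 -0.08  0.14] world [ 0.48396478 -0.24813852  0.036     ]
toe [[-0.001  -0.0714  0.036 ]] tail [[-0.0005 -0.1726  0.036 ]] stop near top [[ 0.0008 -0.0088  0.056 ]] ptr [[0.0413 0.0126 0.0215]] green [[0.062  0.0113 0.011 ]] [[0.0421 0.0178 0.011 ]] [[0.0436 0.0031 0.011 ]]
```

View pics/wrist6.png

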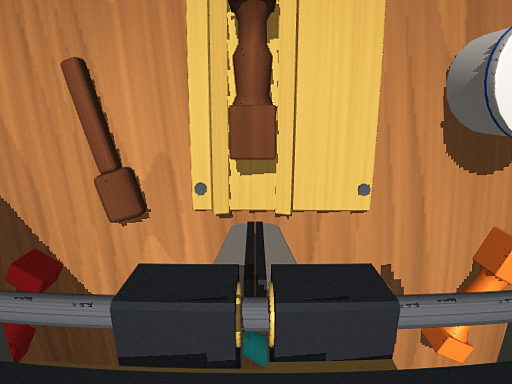

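{"method": "play_rows", "body": {
  "xyz": [
    [0.9,0,0],
    [1.8,0,0],
    [2.7,0,0],
    [3.6,0,0],
    [4.5,0,0]
  ],
  "rotation": [
    [0,0,0],
    [0,0,0],
    [0,0,0],
    [0,0,0],
    [0,0,0]
  ]
}}

```text
t: 6.95
ee_pos: [0.4889, -0.2044, 0.0377]
tool_rot: [0.737, 0.675, 0.0, 0.0]
contact_force: [-0.6, 0.2, -0.1]
opening: 0.0005
```

{"method": "play_rows", "body": {
  "xyz": [
    [0.9,0,0],
    [1.8,0,0],
    [2.7,0,0],
    [3.4,0,0],
    [3.8,0,0]
  ],
  "rotation": [
    [0,0,0],
    [0,0,0],
    [0,0,0],
    [0,0,0],
    [0,0,0]
  ]
}}

```text
t: 7.45
ee_pos: [0.4921, -0.1667, 0.0373]
tool_rot: [0.737, 0.676, -0.0, -0.0]
contact_force: [-0.1, -0.7, -0.1]
opening: 0.0008
```

```bash
python3 - <<'E'
from cell import *
from h import *
go(get_obs(),[0,-.118,.036])
for n in("top","wrist","scene"):
    d=read_camera(n);cv2.imwrite(f"pics/{n}7.png",d["img"][:,:,::-1])
a=cv2.resize(cv2.imread("pics/top7.png")[160:230,190:330],(700,350),interpolation=cv2.INTER_CUBIC)
b=cv2.resize(cv2.imread("pics/scene7.png")[165:235,200:340],None,fx=5,fy=5,interpolation=cv2.INTER_CUBIC)
cv2.imwrite("pics/c7.png",cv2.resize(np.vstack([a,b[:240]]),None,fx=1,fy=1))
E
```

```text
t 7.45 slide pos [ 0.0009 -0.1312  0.0373] F [-0.1 -0.7 -0.1]
shift cm [ 1.32 -0.09  0.13] rot [-0.01 -0.    0.09] world [ 0.49239943 -0.1535137   0.036     ]
```

View pics/c7.png

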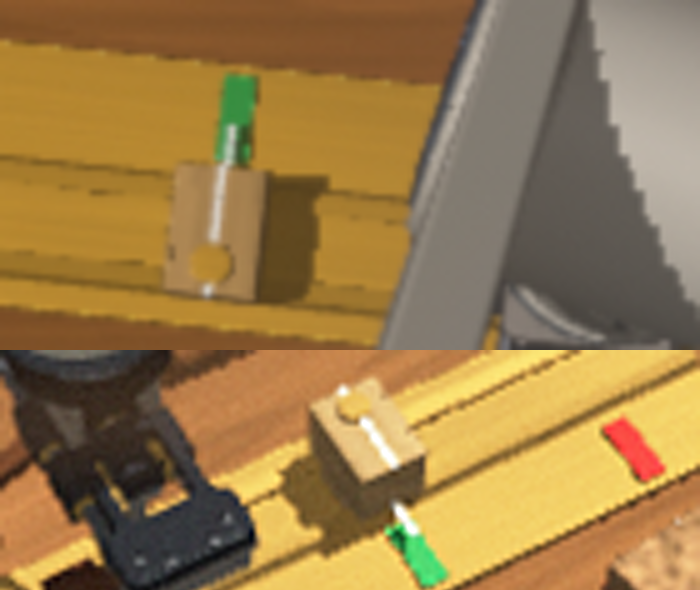

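View pics/wrist7.png

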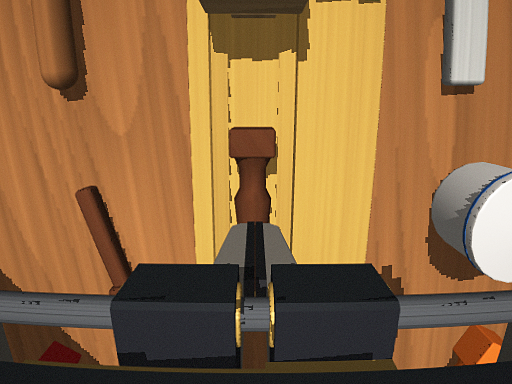

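The wrist view shows the toe at (253,127) and the block's near face at about (255,12). The gap looks larger than I expected, so I measure it.

```bash
python3 - <<'E'
from cell import *
from h import *
s=np.loadtxt("slide.txt")
d=read_camera("wrist");o=get_obs()
f=lambda u,v,z:w2s(s,ray(d,[(u,v)],z)).round(4)
print("toe",f(253,127,.036),"toe front-low",f(253,127,.008),"stop near top/ bottom",f(255,1,.056),f(255,12,.015),"head back edge",f(253,157,.036))
P=proj(d,s2w(s,[[0,-.028,.0],[0,-.008,.015],[0,-.008,.056],[0,-.0215,.036],[0,-.0215,.008]]));print(P.round(0))
E
```

```text
toe [[-0.0001 -0.0714  0.036 ]] toe front-low [[-0.0002 -0.073   0.008 ]] stop near top/ bottom [[ 0.0009 -0.0134  0.056 ]] [[ 0.0009 -0.0073  0.015 ]] head back edge [[-0.0001 -0.0878  0.036 ]]
[[253.  54.]
 [253.  13.]
 [253. -12.]
 [253.  30.]
 [253.  40.]]
```

The toe still reads -0.071, as if the blank had not moved, although the fingertips should have reached it. I look at the scene before pushing further.

```bash
python3 - <<'E'
from cell import *
from h import *
a=cv2.resize(cv2.imread("pics/scene7.png")[150:250,170:310],None,fx=5.5,fy=5.5,interpolation=cv2.INTER_CUBIC)
cv2.imwrite("pics/c7s.png",a)
a=cv2.resize(cv2.imread("pics/wrist7.png")[100:270,180:330],None,fx=3.5,fy=3.5,interpolation=cv2.INTER_CUBIC)
cv2.imwrite("pics/c7w.png",a)
E
```

```text
(no output)
```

View pics/c7s.png

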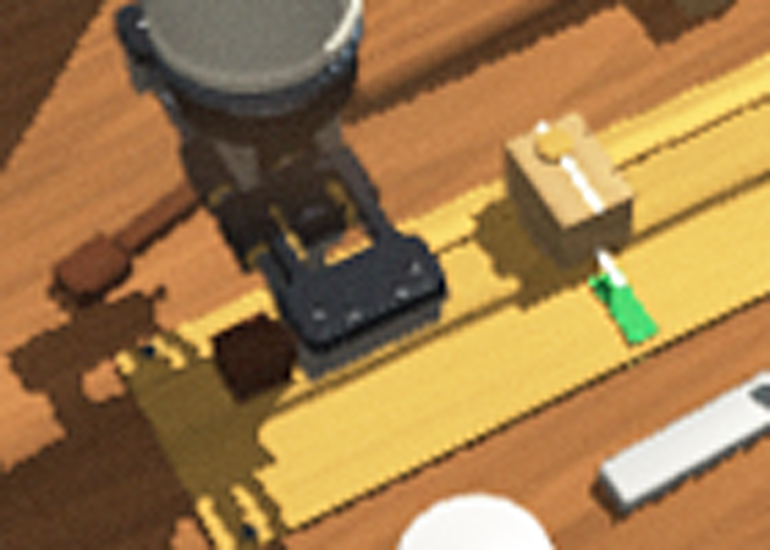

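View pics/c7w.png

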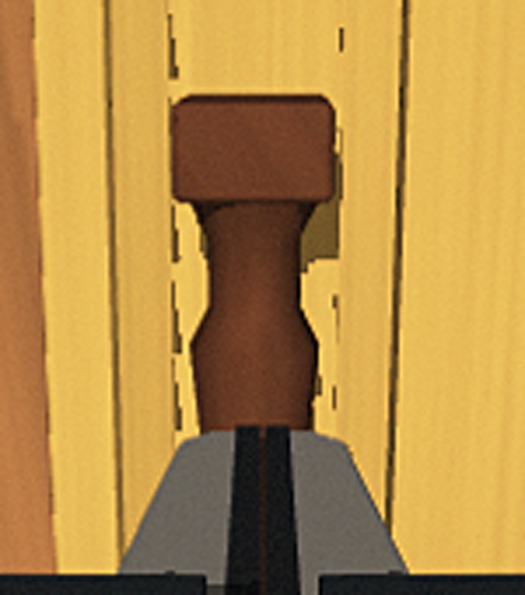

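View pics/top7.png

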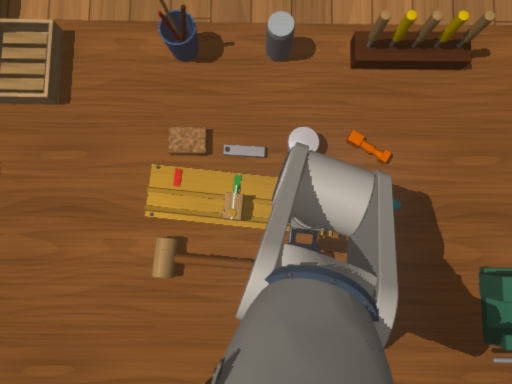

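```bash
python3 - <<'E'
from cell import *
from h import *
s=np.loadtxt("slide.txt")
d=read_camera("scene");w=read_camera("wrist");o=get_obs();print(o["t"],o["ee_pos"],o["opening"])
T=lambda v:(o["ee_pos"]+R.from_quat(o["tool_rot"]).apply(np.array(v,float)))
for z in(.014,-.005):
  for x in(-.01,.01): print(z,x,"wrist",proj(w,T([x,0,z])).round(0),"scene",((proj(d,T([x,0,z]))+.4-[170,150])*5.5).round(0))
pk=lambda P:((proj(d,s2w(s,P))+.4-[170,150])*5.5).round(0)
for y0 in(-.172,):
  print("peg corners tail top/bot",pk([[x,y0+dy,z] for dy in(0,.026) for x in(-.013,.013) for z in(.036,.008)]).tolist())
E
python3 - <<'E'
import cv2
a=cv2.resize(cv2.imread("pics/scene7.png")[190:230,200:260],None,fx=12,fy=12,interpolation=cv2.INTER_NEAREST)
cv2.imwrite("pics/c7n.png",cv2.convertScaleAbs(a,alpha=1.8))
E
```

```text
7.75 [ 0.49213906 -0.16775742  0.03739298] 0.0006377734048925026
0.014 -0.01 wrist [[255. 239.]] scene [[281. 349.]]
0.014 0.01 wrist [[255. 209.]] scene [[320. 330.]]
-0.005 -0.01 wrist [[255. 252.]] scene [[278. 328.]]
-0.005 0.01 wrist [[255. 219.]] scene [[317. 309.]]
peg corners tail top/bot [[207.0, 339.0], [214.0, 370.0], [232.0, 383.0], [238.0, 412.0], [258.0, 315.0], [264.0, 346.0], [283.0, 358.0], [288.0, 388.0]]
```

View pics/c7n.png

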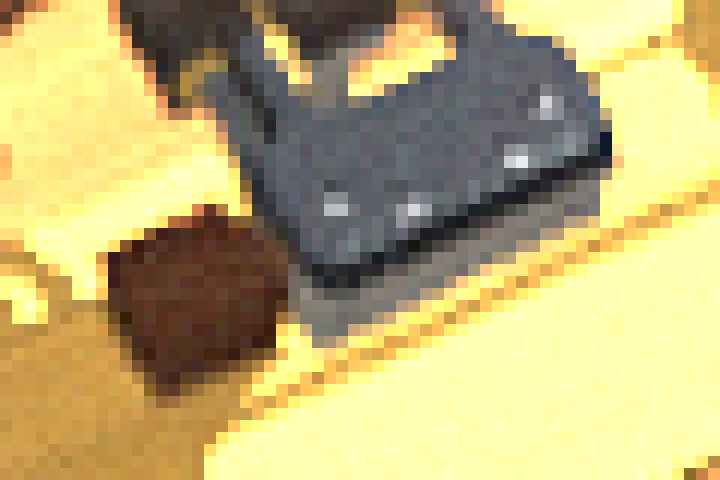

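The fingertips passed over the tail without touching it: force is about 0 and the tail is still at y≈-0.17. So the closed fingers end higher than the stated 14 mm ahead of the TCP. I lift off, go back behind the tail and measure the tip height by probing the bare bench beyond the slide's end.

{"method": "play_rows", "body": {
  "xyz": [
    [0,0,-2],
    [0,0,-5],
    [-4,0,-6],
    [-8,0,-6],
    [-11,0,-6]
  ],
  "rotation": [
    [0,0,0],
    [0,0,0],
    [0,0,0],
    [0,0,0],
    [0,0,0]
  ]
}}

```text
t: 8.25
ee_pos: [0.4826, -0.2794, 0.0982]
tool_rot: [0.738, 0.675, 0.0, 0.001]
contact_force: [0.8, 0.0, 0.1]
opening: 0.0006
```

{"method": "play_rows", "body": {
  "xyz": [
    [-1,0,2],
    [-1,0,4],
    [-1,0,5.5],
    [-1,0,6.5],
    [-1,0,6.5]
  ],
  "rotation": [
    [0,0,0],
    [0,0,0],
    [0,0,0],
    [0,0,0],
    [0,0,0]
  ]
}}

```text
t: 8.75
ee_pos: [0.4807, -0.2867, 0.0312]
tool_rot: [0.738, 0.675, -0.0, -0.001]
contact_force: [0.0, -0.1, -0.7]
opening: 0.0001
```

```bash
python3 - <<'E'
from cell import *
from h import *
go(get_obs(),[0,-.25,.030])
for n in("top","wrist","scene"):
    d=read_camera(n);cv2.imwrite(f"pics/{n}8.png",d["img"][:,:,::-1])
a=cv2.resize(cv2.imread("pics/scene8.png")[160:270,130:290],None,fx=5,fy=5,interpolation=cv2.INTER_CUBIC)
cv2.imwrite("pics/c8s.png",a)
E
```

```text
t 8.75 slide pos [ 1.000e-04 -2.517e-01  3.120e-02] F [ 0.  -0.1 -0.7]
shift cm [ 0.17 -0.01  0.12] rot [-0.12 -0.06  0.04] world [ 0.4806797 -0.2849924  0.03     ]
```

View pics/c8s.png

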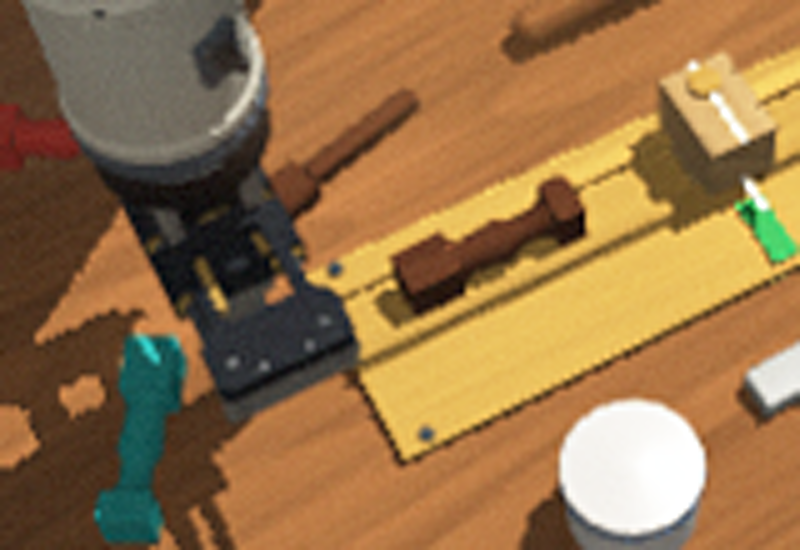

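View pics/wrist8.png

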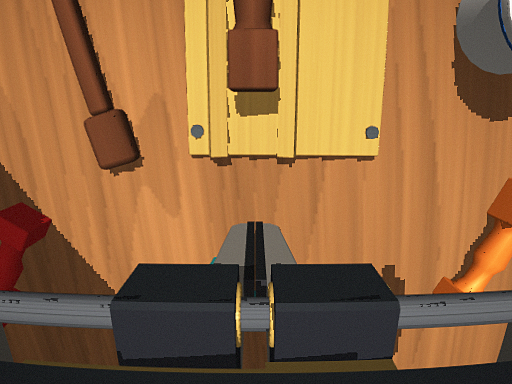

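{"method": "play_rows", "body": {
  "xyz": [
    [1.2,0,0],
    [1.2,0,0.4],
    [1.2,0,0.8],
    [1.2,0,1.1],
    [1.2,0,1.3]
  ],
  "rotation": [
    [0,0,0],
    [0,0,0],
    [0,0,0],
    [0,0,0],
    [0,0,0]
  ]
}}

```text
t: 9.4
ee_pos: [0.4825, -0.275, 0.019]
tool_rot: [0.737, 0.675, -0.0, -0.0]
contact_force: [0.4, -0.2, -0.0]
opening: 0.0003
```

{"method": "play_rows", "body": {
  "xyz": [
    [0,0,0.1],
    [0,0,0.2],
    [0,0,0.3]
  ],
  "rotation": [
    [0,0,0],
    [0,0,0],
    [0,0,0]
  ]
}}

```text
t: 9.7
ee_pos: [0.4826, -0.2752, 0.0163]
tool_rot: [0.738, 0.675, 0.0, 0.0]
contact_force: [-0.0, 0.3, -0.2]
opening: 0.0003
```

{"method": "play_rows", "body": {
  "xyz": [
    [0,0,0.1],
    [0,0,0.2],
    [0,0,0.3]
  ],
  "rotation": [
    [0,0,0],
    [0,0,0],
    [0,0,0]
  ]
}}

```text
t: 10.0
ee_pos: [0.4826, -0.2751, 0.0133]
tool_rot: [0.737, 0.675, 0.0, 0.0]
contact_force: [-1.3, -0.2, -0.3]
opening: 0.0003
```

{"method": "play_rows", "body": {
  "xyz": [
    [0,0,0.1],
    [0,0,0.2]
  ],
  "rotation": [
    [0,0,0],
    [0,0,0]
  ]
}}

```text
t: 10.2
ee_pos: [0.4826, -0.275, 0.0113]
tool_rot: [0.737, 0.675, 0.0, 0.0]
contact_force: [0.2, 0.1, 0.0]
opening: 0.0006
```

```bash
python3 - <<'E'
from cell import *
from h import *
go(get_obs(),[0,-.24,.030])
for n in("wrist","scene"):
    d=read_camera(n);cv2.imwrite(f"pics/{n}9.png",d["img"][:,:,::-1])
a=cv2.resize(cv2.imread("pics/scene9.png")[160:270,130:290],None,fx=5,fy=5,interpolation=cv2.INTER_CUBIC)
cv2.imwrite("pics/c9s.png",a)
E
```

```text
t 10.2 slide pos [ 0.0011 -0.2399  0.0113] F [0.2 0.1 0. ]
shift cm [-0.01 -0.11 -1.87] rot [0.   0.   0.06] world [ 0.48156756 -0.27503189  0.03      ]
```

View pics/c9s.png

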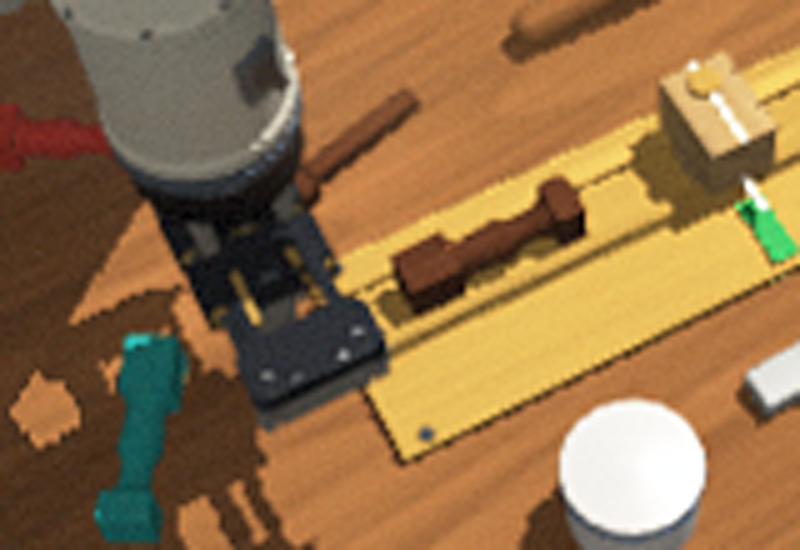

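View pics/wrist9.png

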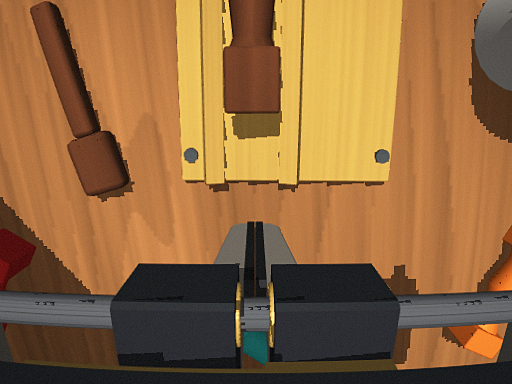

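There is still no contact at TCP z=0.011, so the closed tips are indeed shorter than stated. I keep probing in 1 mm steps.

{"method": "play_rows", "body": {
  "xyz": [
    [0,0,0.1],
    [0,0,0.2],
    [0,0,0.3]
  ],
  "rotation": [
    [0,0,0],
    [0,0,0],
    [0,0,0]
  ]
}}

```text
t: 10.6
ee_pos: [0.4826, -0.2751, 0.0083]
tool_rot: [0.737, 0.675, 0.0, -0.0]
contact_force: [0.3, -0.1, 0.2]
opening: 0.0006
```

{"method": "play_rows", "body": {
  "xyz": [
    [0,0,0.1],
    [0,0,0.2]
  ],
  "rotation": [
    [0,0,0],
    [0,0,0]
  ]
}}

```text
t: 10.8
ee_pos: [0.4826, -0.275, 0.0063]
tool_rot: [0.737, 0.675, 0.0, -0.0]
contact_force: [-0.5, -0.4, 0.4]
opening: 0.0006
```

{"method": "play_rows", "body": {
  "xyz": [
    [0,0,0.1],
    [0,0,0.2]
  ],
  "rotation": [
    [0,0,0],
    [0,0,0]
  ]
}}

```text
t: 11.0
ee_pos: [0.4826, -0.275, 0.0043]
tool_rot: [0.737, 0.675, 0.0, 0.0]
contact_force: [-0.8, 0.2, 0.5]
opening: 0.0002
```

{"method": "play_rows", "body": {
  "xyz": [
    [0,0,0.1],
    [0,0,0.2],
    [0,0,0.3]
  ],
  "rotation": [
    [0,0,0],
    [0,0,0],
    [0,0,0]
  ]
}}

```text
t: 11.3
ee_pos: [0.4826, -0.275, 0.0013]
tool_rot: [0.737, 0.675, -0.0, -0.0]
contact_force: [-0.1, 0.1, 0.3]
opening: 0.0006
```

```bash
python3 - <<'E'
from cell import *
from h import *
o=get_obs();go(o,[0,-.24,.030])
for n in("wrist","scene"):
    d=read_camera(n);cv2.imwrite(f"pics/{n}10.png",d["img"][:,:,::-1])
a=cv2.resize(cv2.imread("pics/scene10.png")[180:260,150:250],None,fx=7,fy=7,interpolation=cv2.INTER_CUBIC)
cv2.imwrite("pics/c10s.png",cv2.convertScaleAbs(a,alpha=1.5))
a=cv2.resize(cv2.imread("pics/wrist10.png")[170:300,190:330],None,fx=4.5,fy=4.5,interpolation=cv2.INTER_CUBIC)
cv2.imwrite("pics/c10w.png",cv2.convertScaleAbs(a,alpha=1.5))
E
```

```text
t 11.3 slide pos [ 0.001  -0.2399  0.0013] F [-0.1  0.1  0.3]
shift cm [-0.01 -0.1  -2.87] rot [-0.   -0.    0.06] world [ 0.48156756 -0.27503189  0.03      ]
```

View pics/c10s.png

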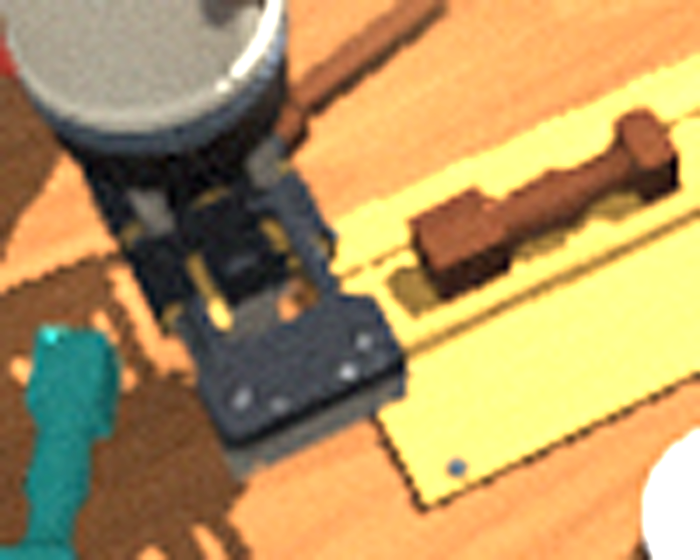

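View pics/c10w.png

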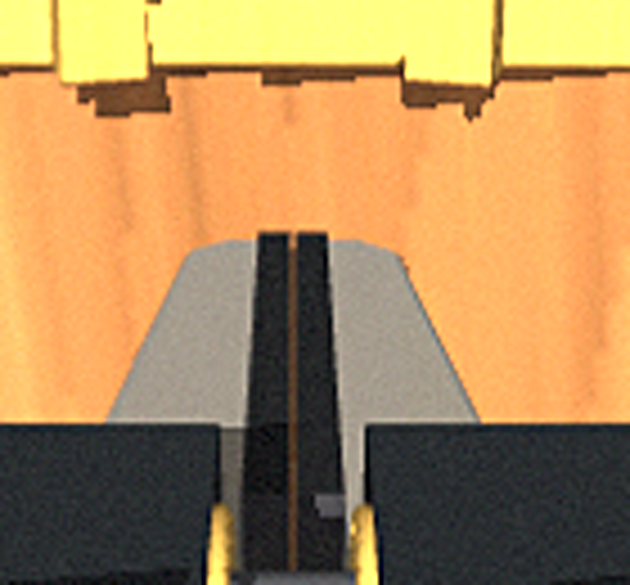

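Still clear at z=0.001, and the scene shows nothing near the gripper body. Continuing.

{"method": "play_rows", "body": {
  "xyz": [
    [0,0,0.1],
    [0,0,0.2],
    [0,0,0.3]
  ],
  "rotation": [
    [0,0,0],
    [0,0,0],
    [0,0,0]
  ]
}}

```text
t: 11.7
ee_pos: [0.4826, -0.2751, -0.0017]
tool_rot: [0.737, 0.675, 0.0, -0.0]
contact_force: [-0.1, -0.8, 0.7]
opening: 0.0004
```

{"method": "play_rows", "body": {
  "xyz": [
    [0,0,0.1],
    [0,0,0.2],
    [0,0,0.3]
  ],
  "rotation": [
    [0,0,0],
    [0,0,0],
    [0,0,0]
  ]
}}

```text
t: 12.0
ee_pos: [0.4826, -0.2751, -0.0047]
tool_rot: [0.737, 0.675, -0.0, -0.0]
contact_force: [0.4, -0.9, -0.2]
opening: 0.0002
```

The tips end at least 5 mm behind the TCP. They also pushed the 56 mm high block with the TCP at z=0.041, so they end at most 15 mm behind it. At TCP z=0.013 the tips must then be 18–28 mm up: above the strips and below the blank's top. I go up to that height and push.

{"method": "play_rows", "body": {
  "xyz": [
    [0,0,-0.9],
    [0,-0.1,-1.8],
    [1,-0.1,-1.8],
    [2,-0.1,-1.8],
    [3,-0.1,-1.8]
  ],
  "rotation": [
    [0,0,0],
    [0,0,0],
    [0,0,0],
    [0,0,0],
    [0,0,0]
  ]
}}

```text
t: 12.5
ee_pos: [0.4842, -0.244, 0.0135]
tool_rot: [0.737, 0.675, 0.0, -0.0]
contact_force: [-0.8, 0.4, 0.6]
opening: 0.0007
```

{"method": "play_rows", "body": {
  "xyz": [
    [0.9,0,0],
    [1.8,0,0],
    [2.7,0,0],
    [3.4,0,0],
    [4,0,0]
  ],
  "rotation": [
    [0,0,0],
    [0,0,0],
    [0,0,0],
    [0,0,0],
    [0,0,0]
  ]
}}

```text
t: 13.0
ee_pos: [0.4878, -0.2045, 0.0133]
tool_rot: [0.737, 0.676, -0.0, -0.0]
contact_force: [-1.1, -0.5, -0.7]
opening: 0.0004
```

```bash
python3 - <<'E'
from cell import *
from h import *
o=get_obs();go(o,[0,-.118,.013])
s=np.loadtxt("slide.txt")
d=read_camera("wrist");cv2.imwrite("pics/wrist11.png",d["img"][:,:,::-1])
print("expect toe px",proj(d,s2w(s,[[0,-.072,.036],[0,o and w2s(s,o["ee_pos"])[0,1]+.1095,.036]])).round(0))
E
```

```text
t 13.0 slide pos [-0.     -0.1692  0.0133] F [-1.1 -0.5 -0.7]
shift cm [5.12 0.01 0.03] rot [-0.01 -0.    0.08] world [ 0.49239943 -0.1535137   0.013     ]
expect toe px [[255.  48.]
 [255.  19.]]
```

View pics/wrist11.png

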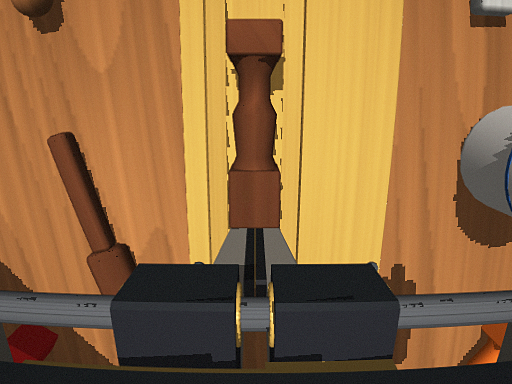

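Contact now: the toe is at row 19, exactly where it is predicted for a tail pushed by the fingers. Pushing on, ending about 8 mm short.

{"method": "play_rows", "body": {
  "xyz": [
    [0.9,0,0],
    [1.8,0,0],
    [2.7,0,0],
    [3.5,0,0],
    [4.2,0,0]
  ],
  "rotation": [
    [0,0,0],
    [0,0,0],
    [0,0,0],
    [0,0,0],
    [0,0,0]
  ]
}}

```text
t: 13.55
ee_pos: [0.4915, -0.1626, 0.0134]
tool_rot: [0.737, 0.675, 0.0, 0.0]
contact_force: [-0.8, -1.1, 0.3]
opening: 0.0003
```

{"method": "play_rows", "body": {
  "xyz": [
    [0.2,0,0],
    [0.4,0,0],
    [0.5,0,0],
    [0.5,0,0]
  ],
  "rotation": [
    [0,0,0],
    [0,0,0],
    [0,0,0],
    [0,0,0]
  ]
}}

```text
t: 13.95
ee_pos: [0.4919, -0.1584, 0.0134]
tool_rot: [0.738, 0.675, 0.0, -0.0]
contact_force: [-0.2, -0.8, -0.0]
opening: 0.0002
```

```bash
python3 - <<'E'
from cell import *
from h import *
o=get_obs();go(o,[0,-.118,.013])
for n in("top","wrist","scene"):
    d=read_camera(n);cv2.imwrite(f"pics/{n}12.png",d["img"][:,:,::-1])
a=cv2.resize(cv2.imread("pics/top12.png")[170:225,210:310],None,fx=5.5,fy=5.5,interpolation=cv2.INTER_CUBIC)
b=cv2.resize(cv2.imread("pics/scene12.png")[160:215,210:310],None,fx=5.5,fy=5.5,interpolation=cv2.INTER_CUBIC)
cv2.imwrite("pics/c12.png",np.vstack([a,b])[:600])
E
```

```text
t 13.95 slide pos [-1.00e-04 -1.23e-01  1.34e-02] F [-0.2 -0.8 -0. ]
shift cm [0.5  0.01 0.04] rot [-0.   -0.    0.06] world [ 0.49239943 -0.1535137   0.013     ]
```

View pics/c12.png

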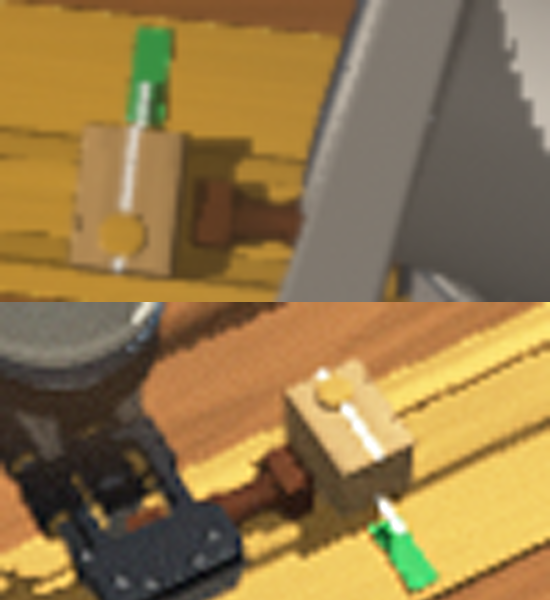

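View pics/wrist12.png

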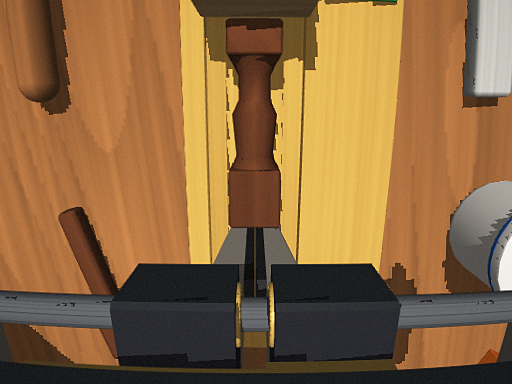

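The gap at the toe is still a few mm (top crop: block edge 183, toe 196). I close it in 1 mm steps, watching the force.

{"method": "play_rows", "body": {
  "xyz": [
    [0.1,0,0],
    [0.2,0,0],
    [0.3,0,0]
  ],
  "rotation": [
    [0,0,0],
    [0,0,0],
    [0,0,0]
  ]
}}

```text
t: 14.4
ee_pos: [0.4922, -0.1554, 0.0134]
tool_rot: [0.737, 0.675, 0.0, 0.0]
contact_force: [0.1, 0.1, -0.5]
opening: -0.0001
```

{"method": "play_rows", "body": {
  "xyz": [
    [0.1,0,0]
  ],
  "rotation": [
    [0,0,0]
  ]
}}

```text
t: 14.5
ee_pos: [0.4922, -0.1543, 0.0134]
tool_rot: [0.737, 0.675, 0.0, 0.0]
contact_force: [0.7, 0.3, -0.4]
opening: 0.0001
```

{"method": "play_rows", "body": {
  "xyz": [
    [0.1,0,0]
  ],
  "rotation": [
    [0,0,0]
  ]
}}

```text
t: 14.6
ee_pos: [0.4923, -0.1534, 0.0134]
tool_rot: [0.737, 0.675, -0.0, -0.0]
contact_force: [-0.8, -2.5, 0.5]
opening: 0.0002
```

{"method": "play_rows", "body": {
  "xyz": [
    [0.05,0,0]
  ],
  "rotation": [
    [0,0,0]
  ]
}}

```text
t: 14.7
ee_pos: [0.4924, -0.1533, 0.0134]
tool_rot: [0.737, 0.676, -0.0, 0.0]
contact_force: [-1.2, -5.9, 0.7]
opening: 0.0001
```

{"method": "play_rows", "body": {
  "xyz": [
    [0,0,0]
  ],
  "rotation": [
    [0,0,0]
  ]
}}

```text
t: 14.8
ee_pos: [0.4925, -0.1534, 0.0135]
tool_rot: [0.737, 0.676, -0.0, 0.0]
contact_force: [-0.6, -4.5, 0.1]
opening: 0.0005
```

```bash
python3 - <<'E'
from cell import *
from h import *
o=get_obs();go(o,[0,-.118,.013])
for n in("top","wrist","scene"):
    d=read_camera(n);cv2.imwrite(f"pics/{n}13.png",d["img"][:,:,::-1])
a=cv2.resize(cv2.imread("pics/top13.png")[170:225,210:310],None,fx=5.5,fy=5.5,interpolation=cv2.INTER_CUBIC)
b=cv2.resize(cv2.imread("pics/scene13.png")[160:215,210:310],None,fx=5.5,fy=5.5,interpolation=cv2.INTER_CUBIC)
cv2.imwrite("pics/c13.png",np.vstack([a,b])[:600])
E
```

```text
t 14.8 slide pos [ 0.     -0.1178  0.0135] F [-0.6 -4.5  0.1]
shift cm [-0.02 -0.    0.05] rot [0.01 0.04 0.09] world [ 0.49239943 -0.1535137   0.013     ]
```

View pics/c13.png

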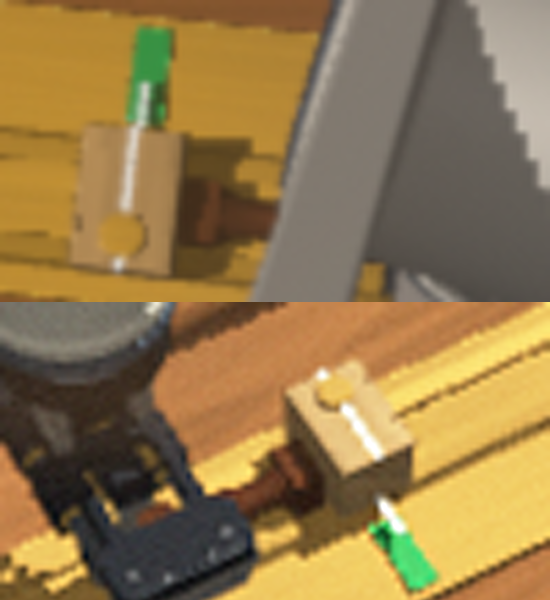

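A steady 4.5 N against the stop (it moves at about 9 N) means the blank is seated, and the pointer has not moved. I back off, lift and check.

{"method": "play_rows", "body": {
  "xyz": [
    [-0.5,0,0],
    [-2,0,0],
    [-4,0,-1],
    [-5,0,-4],
    [-5,0,-8]
  ],
  "rotation": [
    [0,0,0],
    [0,0,0],
    [0,0,0],
    [0,0,0],
    [0,0,0]
  ]
}}

```text
t: 15.45
ee_pos: [0.4865, -0.2041, 0.0929]
tool_rot: [0.738, 0.675, -0.001, -0.002]
contact_force: [-0.6, -0.5, 1.2]
opening: 0.0004
```

{"method": "play_rows", "body": {
  "xyz": [
    [-4,0,-2],
    [-8,0,-4],
    [-11,0,-6],
    [-11,0,-8],
    [-11,0,-8]
  ],
  "rotation": [
    [0,0,0],
    [0,0,0],
    [0,0,0],
    [0,0,0],
    [0,0,0]
  ]
}}

```text
t: 15.95
ee_pos: [0.4792, -0.3148, 0.1758]
tool_rot: [0.738, 0.675, 0.001, 0.002]
contact_force: [-0.2, -1.1, -0.1]
opening: 0.0003
```

```bash
python3 - <<'E'
from cell import *
from h import *
o=get_obs();go(o,[0,-.118,.013])
for n in("top","wrist","scene"):
    d=read_camera(n);cv2.imwrite(f"pics/{n}14.png",d["img"][:,:,::-1])
a=cv2.resize(cv2.imread("pics/top14.png")[165:230,205:325],None,fx=5,fy=5,interpolation=cv2.INTER_CUBIC)
b=cv2.resize(cv2.imread("pics/scene14.png")[160:215,210:330],None,fx=5,fy=5,interpolation=cv2.INTER_CUBIC)
cv2.imwrite("pics/c14.png",np.vstack([a,b])[:600])
E
```

```text
t 15.95 slide pos [ 0.0012 -0.2798  0.1758] F [-0.2 -1.1 -0.1]
shift cm [16.21 -0.2  16.25] rot [ 0.23  0.1  -0.06] world [ 0.49239943 -0.1535137   0.013     ]
```

View pics/c14.png

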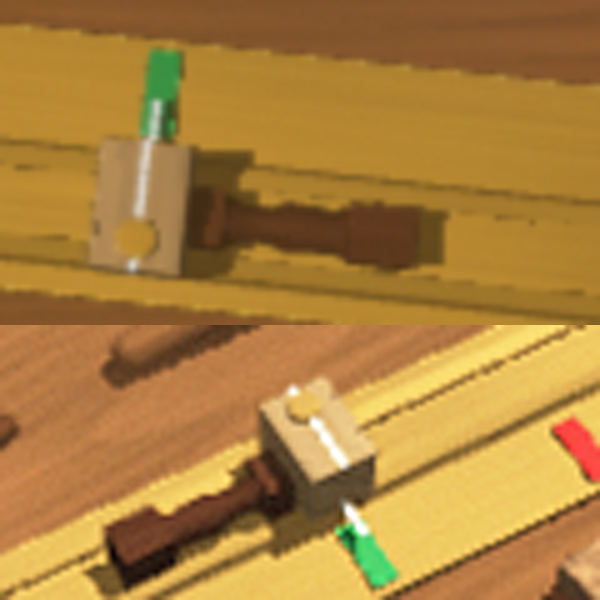

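View pics/scene14.png

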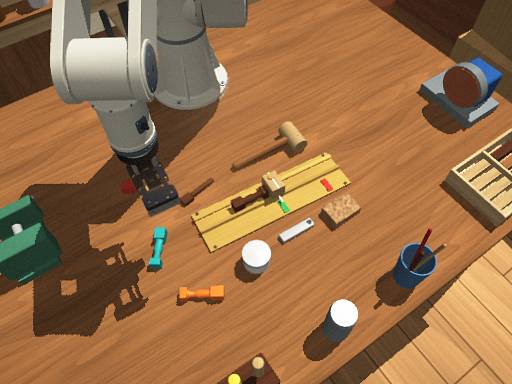

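View pics/top14.png

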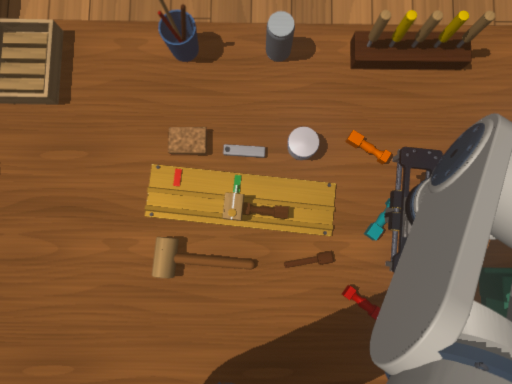

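The blank's toe meets the block with no visible gap, and the pointer (top crop 155,120) lies within green (142–180). The other things are where they were. One numeric check, then I hand in.

```bash
python3 - <<'E'
from cell import *
from h import *
s=np.loadtxt("slide.txt")
d=read_camera("top")
g=lambda u,v,z:w2s(s,ray(d,[(u/5+204.6,v/5+164.6)],z)).round(4)
print("ptr",g(155,120,.0215),"green",g(142,120,.011),g(179,120,.011),"tail",g(418,238,.036),"near face",g(189,200,.056))
print(sign_off())
E
```

```text
ptr [[0.0414 0.0129 0.0215]] green [[0.0421 0.0194 0.011 ]] [[0.0438 0.0028 0.011 ]] tail [[ 0.     -0.1075  0.036 ]] near face [[ 0.0046 -0.0076  0.056 ]]
the job is handed in; nothing more can be done
None
```

The job is done and handed in at about 16 s. I pushed the stop block from its far side until its pointer stood over the green mark. I then pushed the walnut peg blank by its tail along the channel until it rested against the block.

**Pointer:** it reads y = 12.9 mm along the slide, with the green mark's edges read at 2.8 and 19.4 mm. It is about 2 mm from the mark's centre, and the two-camera readings after the first push agreed within 2 mm.

**Blank against the block:** the last push held a steady 4.5 N or so with nothing moving, below the roughly 9 N it takes to shift the block. The tail at -107.5 mm plus the 100 mm length puts the toe at -7.5 mm, and the block's near face reads -7.6 mm. No gap shows in the pictures, and the other things on the bench look undisturbed.

**What disagreed:**
- **Fingertips:** the closed fingertips do not reach as far as stated. They end at least 5 mm behind the TCP, not 14 mm ahead of it. My first pass over the blank therefore went above it without touching. I lifted off, lowered the closed fingers in steps over bare bench to bound the tip height, and pushed again lower.
- **Wrist camera:** its positions along the slide read about 5 mm low near the slide's far end, so I relied on the top and scene cameras for the pointer.

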